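# Index a vial turntable by three clicks and hold it

### The job

Zero the click counter of the vial turntable: twist the orange spring key clockwise to its stop and let it spring back. Then turn the turntable's black dial clockwise by exactly three clicks, not past the third, so that the blue-capped vial stands at the red pointer. Finish while still gripping the dial there so that the plate cannot move, and leave the things around it alone.

Things in the scene. Friction and masses are not known exactly. Their poses are not given: they have to be found in the camera images.
- stand: White base plate of the vial turntable, 190 x 280 x 12 mm, screwed down; origin at the centre of its underside on the worktop, x towards its rear, y towards its left, z up. The turntable axis is upright at (0, 45 mm) in this frame, the key axis is upright at (0, -105 mm). A grey counter block (62 x 56 mm, top 74 mm above the worktop) carries the key. Where it stands and its yaw vary.
- pointer (a point): Tip of the fixed red pointer at the front edge of the turntable, 40 mm above the worktop.
- dial_mid (a point): Centre of the black dial's grip: an upright bar 14 mm thick, 50 mm long and 36 mm high (95 to 131 mm above the worktop, this point 113 mm), on the turntable axis above a round skirt of 48 mm diameter (90 to 95 mm). x runs along the bar (at the start along the stand's x, its white line towards the pointer), z up. The vials on the plate are lower (top 77 mm). Nothing stands beside the bar.
- dial_grip: The black dial, same axes as dial_mid, origin on the turntable axis 90 mm above the worktop.
- turntable (a joint): Angle of dial and plate in rad, 0 at the home stop where it starts (no turning back past it), growing clockwise seen from above. It clicks into a stop every 0.419 rad (24 degrees); third stop 1.257, last (fifth) 2.094. A sprung ball resists at first (up to 0.2 Nm; a wrist sensor may show peaks up to 0.6 Nm) and from half-way pulls the dial into the next stop.
- third_vial (a point): Middle of the blue-capped vial, seated fast in the third pocket of the plate, 64 mm from the turntable axis and 53 mm above the worktop (vial 24 mm diameter, 48 mm high). At the third stop it is in front of the pointer, about 16 mm from its tip. Two green-capped vials come before it and two orange-capped ones after it.
- key_mid (a point): Centre of the orange key's grip: an upright bar 12 mm thick, 42 mm long and 34 mm high (86 to 120 mm above the worktop, this point 105 mm). x runs along the bar (at rest along the stand's x), z up.
- key_grip: The orange key, same axes as key_mid, origin on the key axis 84 mm above the worktop.
- reset_key (a joint): Angle of the spring key in rad, 0 at rest, growing clockwise seen from above to its stop at 1.05; a spring (about 0.03 Nm at rest, 0.12 Nm at the stop) turns it back when it is let go.
- dish: Stainless kidney dish, 93 x 210 x 36 mm, bystander, loose; origin at the centre of its underside.
- bottle: Dark red-brown medicine bottle with green cap, 45 mm diameter, 72 mm high, bystander, loose; origin at the centre of its underside.
- pen: Marker pen with red cap, 135 mm long, lying, bystander, loose; origin at the centre of its underside.
- loose_vial: Red-capped vial, 22 mm diameter, 52 mm high, standing on the worktop, bystander, loose; origin at the centre of its underside.

How it is judged:
By the outcome, as a careful person would: the job done as asked, in the order asked, and still so for the second after the job is handed in, while the arm keeps its last pose, push and grip.
It also fails if it takes over 67 s, if anything falls off the work surface, if the arm or the gripper's body presses on something with over 40 N, if the wrist force passes 120 N, or if a joint passes its speed limit or range.

### The arm

A 6-joint arm with a two-finger parallel gripper is mounted at the origin on a cart in front of the work surface, level with it; the furniture and walls round the work are solid. World frame = base frame: x ahead of the robot, y to its left, z up, the work surface at z = 0. Lengths are in m, angles in rad, forces in N, time in s.
With the tool pointing down it reaches from about 0.35 to 1 m from the base axis. Payload 7.1 kg.
Tool frame: the origin (TCP) lies between the finger pads; the fingertips stand manip.tcp_to_tips ahead of it and the grasp point (between the pads) lies 6 mm ahead of it (manip.tcp_to_tips is the distance from the TCP to the fingertips, in m); z points along the fingers, y is the direction in which the jaws open and shut (so a half turn about z gives the same grasp; the last joint's range is limited). The gripper opens to 85 mm and grips with 20 to 120 N. Pads are 22 mm wide; open, the fingers measure 114 mm over their backs; the gripper's body (76 mm by 85 mm) begins 54 mm behind the grasp point. The pads swing forward as they close: fully open they stand 13 mm farther back than shut.
Start: joints at [1.24, 0.423, 1.63, -0, 1.089, -0.019], TCP at [0.192, 0.595, 0.256] pointing down, gripper open.
Joint ranges: [-3, 3], [-0.9, 2.11], [0.09, 2.58], [-1.31, 4.45], [0.11, 2.69], [-2.54, 2.54]. Speed limits (rad/s): [2.39, 2.39, 3.01, 3.14, 3.14, 3.14].

### API

Orientations are given as a unit quaternion [x, y, z, w].
In Python, from station import manip, eyes, nets gives the robot as it stands.
- The arm moves only by the tool play_rows, never from a script. Its argument "steps" is a list of rows, each a list of 6 numbers: the shift along the tool's x, y, z in m, then the turn, a rotation vector about the tool's x, y, z in rad. In form: [[x, y, z, wx, wy, wz], ...]. A call has 1 to 8 rows; each row is the pose to reach, as a shift and turn from the pose commanded when the call began, along the tool's axes at that moment; what a row does not reach only later rows make up. A row lasts 1/8 s, in which the tool goes at most 62.5 mm and 10.7 degrees, less where a joint would pass 70% of its speed; a pose out of reach is approached as far as the arm can. A call with a gripper value outside its range is refused whole. "jaw" is the closure, from 0 (fully open) to 1 (shut), set as the call begins (left out, the last holds). The fingers move at their own pace and stop on an object; "grip_force" is the grip in N (left out, the last holds). Time passes only in rows, so rows that repeat a pose let the fingers close. It gives the time, the measured TCP pose, the force and the opening at its end, in the units of the state.
- manip.get_state(): the state, without advancing time (a new reading comes with each control period).
- eyes.camera(name): name is "scene" or "top"; returns a dict with "frame" (400x640x3 uint8, red, green, blue), "fov_y" (degrees; the focal length in pixels is half the picture's height over the tangent of half this angle, whatever the lens; pixels are square), "cx", "cy" (the principal point, pixels), "eye" and "orientation" of the camera in the world. Camera axes: x right, y down, z forward; pixel columns grow to the right and rows downward; lengths in m; the calibration is good to about 2 mm. A picture is of the moment at which its call begins. There is no depth.
- manip.sign_off(): hands the job in, once; it reports no verdict.
Trained networks look in a picture, given as the dict that the camera call returned (one of the last four; its "shot" number tells which), for a name from the list of things; names that differ only in an ending like _2 or _b are one class to them, and where a whole thing is asked for, a point or a joint stands for the part that bears it (a point fixed in the world has none). Each returns a list of dicts, best first, with "p" (0 to 1); they miss things now and then, are a little off and sometimes report something else, mostly with a low value. They report only what shows in the picture. A call takes as long as a camera call.
- nets.recognise(picture, target): "rect" ([left, top, right, bottom] in pixels, round what is visible of it).
The state is a dict: "t": time; "q": joint angles; "dq": joint speeds; "joint_efforts": joint torques, N m; "position": TCP position; "eef_rot": TCP orientation; "contact_force": force on the tool from outside, world axes, zero at the start; "ft_torque": the same for the moment, N m; "width": finger opening in m.
Only numpy, scipy, OpenCV 4.12 (cv2) and the standard library are available. Lean on these libraries where they do the work, as an engineer would, in place of code of your own. Each camera call takes 0.05 s, during which the arm holds its last target.

## Working session

There is one attempt and no reset: what is moved stays moved. The work goes in short steps, Python scripts to look and compute and a tool call to move; the robot and the scene stay as the last step left them, time stands still between calls to the robot, and variables do not carry over. Pictures are saved under pics/ and viewed, and the job is handed in when it is done.

Besides the shell and the picture viewer there is one more tool, called after "Request:" in YAML: its name, and indented under it one key for each argument. play_rows: Moves the arm, as the interface text tells. Its arguments: {"type":"object","properties":{"steps":{"type":"array","items":{"type":"array","items":{"type":"number"}}},"jaw":{"type":"number"},"grip_force":{"type":"number"}},"required":["steps"]}

```bash
mkdir -p pics; ls; python3 - <<'E'
from station import manip, eyes, nets
import cv2
print(manip.get_state(), manip.tcp_to_tips)
for n in ("scene","top"):
    c=eyes.camera(n); cv2.imwrite(f"pics/{n}0.png",c["frame"][:,:,::-1])
    print({k:v for k,v in c.items() if k!="frame"})
    for t in ("stand","pointer","dial_grip","key_grip","third_vial","turntable","dish","bottle","pen","loose_vial"):
        try: print(t,nets.recognise(c,t)[:2])
        except Exception as e: print(t,e)
E
```

```text
pics
{'t': 0.0, 'q': array([ 1.24001120e+00,  4.23866306e-01,  1.63073975e+00,  1.52639188e-05,
        1.08859050e+00, -1.90140496e-02]), 'dq': array([-0.00152758, -0.00105136,  0.00058626, -0.00180475,  0.00072231,
       -0.00016493]), 'joint_efforts': array([-2.47863922e-03, -5.57397473e+01, -2.81740040e+01, -2.07334492e-04,
        7.47779006e-03,  5.41752414e-06]), 'position': array([0.19152205, 0.59437014, 0.25551021]), 'eef_rot': array([ 1.55258414e-01,  9.87873566e-01, -7.88543628e-04, -1.46203246e-04]), 'contact_force': array([ 1.19454144, -0.02155441,  0.12037067]), 'ft_torque': array([-0.03211944, -0.01232267,  0.04225615]), 'width': 0.08504538545429086} 0.025
{'fov_y': 48.380036403239586, 'cx': 324.4861126595659, 'cy': 199.68296384850356, 'eye': array([-0.03801334, -0.1797681 ,  0.82863426]), 'orientation': array([ 0.82336918, -0.41822717,  0.16635433, -0.34565224]), 'shot': 1}
stand [{'rect': [245.7, 178.9, 375.7, 291.5], 'p': 0.71}]
pointer [{'rect': [245.0, 181.0, 371.8, 287.5], 'p': 0.7}]
dial_grip [{'rect': [284.0, 178.0, 305.3, 201.8], 'p': 0.68}]
key_grip [{'rect'
[... 674 characters left out ...]
tand [{'rect': [248.0, 182.6, 362.1, 276.9], 'p': 0.92}]
pointer [{'rect': [248.1, 182.1, 362.1, 277.7], 'p': 0.95}]
dial_grip [{'rect': [280.1, 205.9, 298.9, 227.6], 'p': 0.82}, {'rect': [339.7, 223.7, 350.7, 241.4], 'p': 0.25}]
key_grip [{'rect': [337.2, 226.8, 351.0, 240.3], 'p': 0.64}]
third_vial [{'rect': [263.2, 194.4, 321.0, 251.1], 'p': 0.86}]
turntable [{'rect': [262.9, 198.2, 319.7, 250.5], 'p': 0.65}]
dish [{'rect': [265.3, 151.9, 339.8, 192.5], 'p': 0.78}]
bottle [{'rect': [415.1, 231.4, 434.1, 249.8], 'p': 0.78}]
pen [{'rect': [233.5, 184.7, 257.8, 230.0], 'p': 0.75}]
loose_vial [{'rect': [351.1, 194.9, 359.5, 202.0], 'p': 0.44}, {'rect': [262.4, 195.0, 318.8, 248.3], 'p': 0.2}]
```

```bash
python3 - <<'E'
import cv2
a=cv2.imread("pics/scene0.png")[150:330,220:450]; b=cv2.imread("pics/top0.png")[145:285,225:445]
cv2.imwrite("pics/s0z.png",cv2.resize(a,None,fx=3.4,fy=3.3,interpolation=cv2.INTER_CUBIC)[:600,:800])
cv2.imwrite("pics/t0z.png",cv2.resize(b,None,fx=3.6,fy=3.6,interpolation=cv2.INTER_CUBIC))
E
```

```text
(no output)
```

View pics/s0z.png

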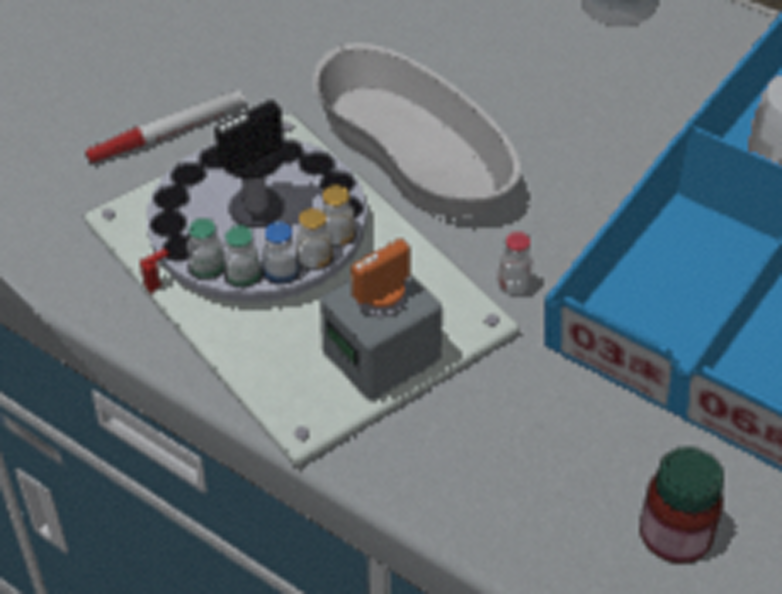

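View pics/t0z.png

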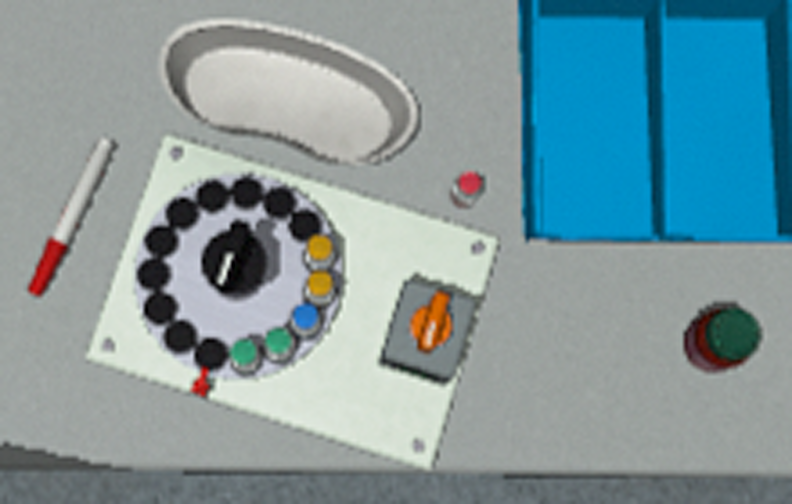

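View pics/top0.png

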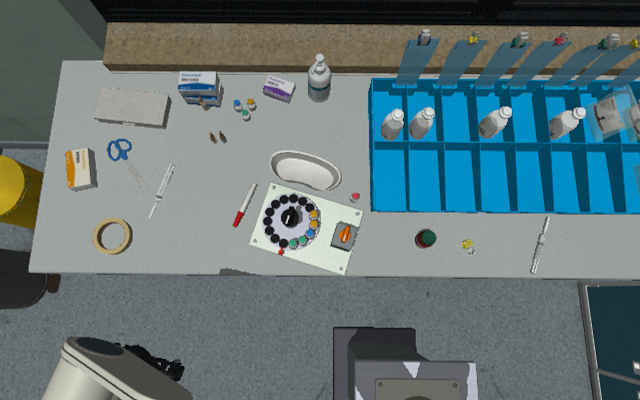

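```bash
cat > h.py <<'E'
import numpy as np
from scipy.spatial.transform import Rotation as R
from scipy.optimize import least_squares
def proj(c,P):
    P=np.atleast_2d(P); f=200/np.tan(np.radians(c["fov_y"]/2))
    v=R.from_quat(c["orientation"]).inv().apply(P-c["eye"])
    return np.c_[c["cx"]+f*v[:,0]/v[:,2], c["cy"]+f*v[:,1]/v[:,2]]
def ray(c,uv,z):
    f=200/np.tan(np.radians(c["fov_y"]/2))
    d=R.from_quat(c["orientation"]).apply([(uv[0]-c["cx"])/f,(uv[1]-c["cy"])/f,1])
    return c["eye"]+d*(z-c["eye"][2])/d[2]
def stand(p,L):
    L=np.atleast_2d(L); return R.from_euler("z",p[2]).apply(L)+np.array([p[0],p[1],0])
E
python3 - <<'E'
from h import *
from station import eyes
import cv2
S=eyes.camera("scene");T=eyes.camera("top")
t=np.array([(168,135),(498,240),(432,468),(88,357)]);t=(t+.5)/3.6-.5+[225,145]
s=np.array([(520,328),(87,214)]);s=(s+.5)/[3.4,3.3]-.5+[220,150]
C=np.array([(.095,.14,.012),(.095,-.14,.012),(-.095,-.14,.012),(-.095,.14,.012)])
fun=lambda p,w: np.r_[w[0]*(proj(T,stand(p,C))-t).ravel(), w[1]*(proj(S,stand(p,C[[1,3]]))-s).ravel()]
for w in ((1,1),(1,0),(0,1)):
    r=least_squares(fun,[.4,.25,0],args=(w,)); p=r.x; print(w,p.round(4),r.fun.round(1))
r=least_squares(fun,[.4,.25,0],args=((1,1),)); p=r.x
for n,L in dict(axis=(0,.045,.113),axis_top=(0,.045,.131),key=(0,-.105,.105),keytop=(0,-.105,.120)).items():
    P=stand(p,L); print(n,P.round(4),proj(T,P).round(1),proj(S,P).round(1))
for n,c in (("s",S),("t",T)):
    f=4; x0,y0,x1,y1=((240,160,380,300) if n=="s" else (240,170,370,290))
    im=cv2.resize(c["frame"][y0:y1,x0:x1,::-1],None,fx=f,fy=f,interpolation=cv2.INTER_CUBIC)
    def d(L,col):
        q=proj(c,stand(p,L)); q=((q-[x0,y0]+.5)*f-.5).round().astype(int); cv2.polylines(im,[q.reshape(-1,1,2)],True,col,1)
    d(C,(0,0,255))
    for y,l,w,z in((.045,.025,.007,.131),(-.105,.021,.006,.120)):
        d([(l,y+w,z),(l,y-w,z),(-l,y-w,z),(-l,y+w,z)],(255,0,255))
    cv2.imwrite(f"pics/{n}1.png",im)
E
```

```text
(1, 1) [ 0.5009  0.2903 -0.3057] [-0.3 -1.3  1.6 -0.7  0.2  1.2 -0.8  0.1  0.8 -0.2 -1.5 -0.1]
(1, 0) [ 0.5005  0.2907 -0.301 ] [-0.7 -1.   1.4 -0.8  0.3  1.1 -0.9  0.5  0.  -0.  -0.   0. ]
(0, 1) [ 0.5014  0.2899 -0.3162] [ 0.  -0.   0.  -0.  -0.   0.  -0.  -0.   0.9  0.3 -1.  -0.7]
axis [[0.5144 0.3332 0.113 ]] [[289.8 216. ]] [[293.2 190.7]]
axis_top [[0.5144 0.3332 0.131 ]] [[289.4 214.8]] [[292.7 185. ]]
key [[0.4693 0.1902 0.105 ]] [[345.5 234.5]] [[331.7 232. ]]
keytop [[0.4693 0.1902 0.12  ]] [[345.9 233.7]] [[331.6 227.4]]
```

View pics/s1.png

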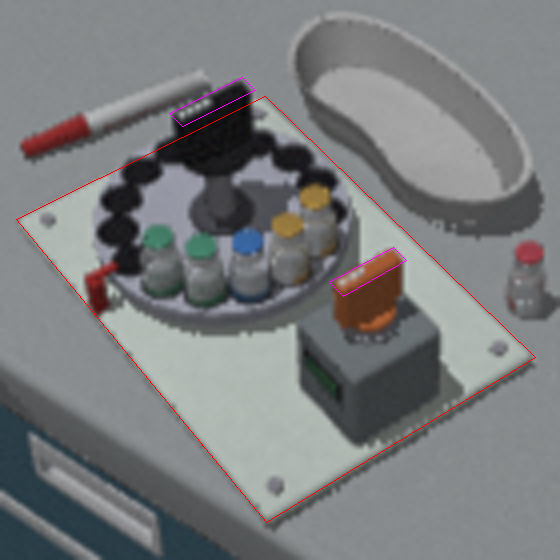

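View pics/t1.png

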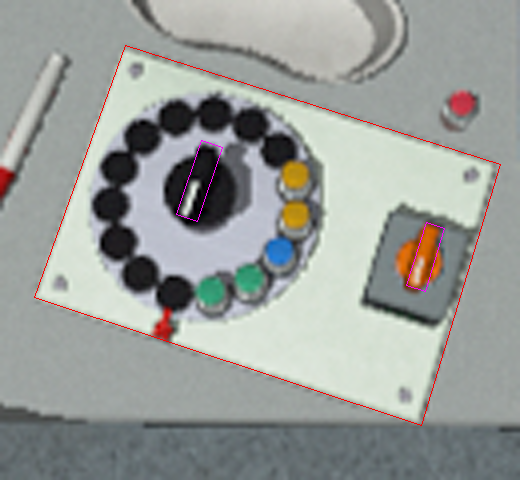

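```bash
python3 - <<'E'
from station import eyes
import cv2, numpy as np
S=eyes.camera("scene");T=eyes.camera("top")
def z(c,x,y):
    im=cv2.resize(c["frame"][y:y+30,x:x+38,::-1],None,fx=10,fy=10,interpolation=cv2.INTER_CUBIC)
    for k in range(0,38,5):
        cv2.putText(im,str(x+k),(k*10,8),0,.3,(255,255,0),1); im[:,k*10+5]=im[:,k*10+5]//2+60
    for k in range(0,30,5): 
        cv2.putText(im,str(y+k),(0,k*10+12),0,.3,(255,255,0),1); im[k*10+5]=im[k*10+5]//2+60
    return im
m=np.vstack([np.hstack([z(S,275,172),z(S,315,218)]),np.hstack([z(T,272,198),z(T,327,220)])])
cv2.imwrite("pics/z2.png",m)
E
```

```text
(no output)
```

View pics/z2.png

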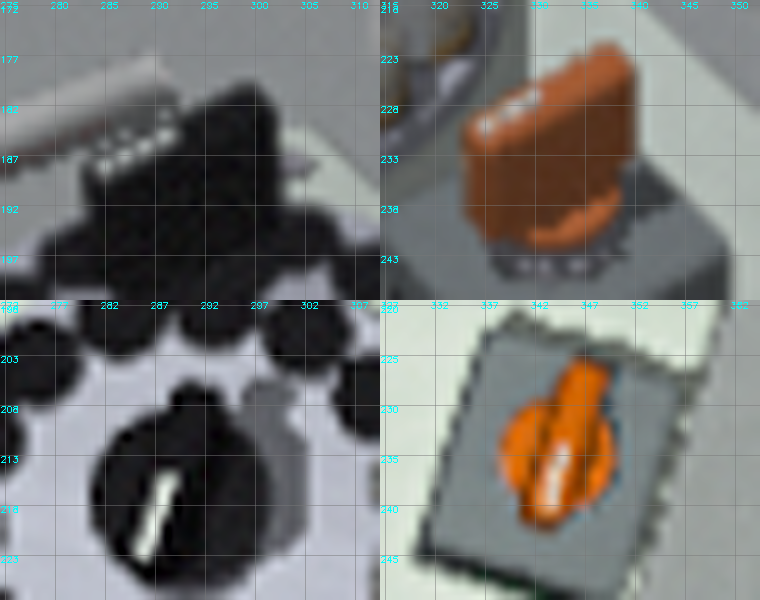

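```bash
python3 - <<'E'
from h import *
from station import eyes
S=eyes.camera("scene");T=eyes.camera("top")
t=np.array([(168,135),(498,240),(432,468),(88,357)]);t=(t+.5)/3.6-.5+[225,145]
s=np.array([(520,328),(87,214)]);s=(s+.5)/[3.4,3.3]-.5+[220,150]
C=np.array([(.095,.14,.012),(.095,-.14,.012),(-.095,-.14,.012),(-.095,.14,.012)])
lines=[(S,.045,.131,[(284.3,188.3),(291.5,184.3)],(300.7,181)),(S,-.105,.12,[(325,230),(330,227)],(338.6,222.5)),
 (T,.045,.131,[(285.5,223),(288.8,215.5)],(291.7,205.8)),(T,-.105,.12,[(343,241),(345,234)],(347.2,225.5))]
ln=[.025,.021,.025,.021]
def fun(p,wt=1,ws=1,wc=1):
    o=[wc*wt*(proj(T,stand(p,C))-t).ravel(), wc*ws*(proj(S,stand(p,C[[1,3]]))-s).ravel()]
    for (c,y,z,pts,e),l in zip(lines,ln):
        w=ws if c is S else wt
        a,b=proj(c,stand(p,[(-l,y,z),(l,y,z)])); d=(b-a)/np.linalg.norm(b-a); n=np.array([-d[1],d[0]])
        o.append(w*np.array([n@(np.array(q)-a) for q in pts])); o.append(w*(b-e))
    return np.concatenate(o)
for a in((1,1,1),(1,0,1),(0,1,1),(1,1,0),(1,0,0),(0,1,0)):
    r=least_squares(fun,[.5,.29,-.3],args=a,loss="soft_l1");p=r.x
    print(a,p.round(4),stand(p,[0,-.105,0])[0,:2].round(4),stand(p,[0,.045,0])[0,:2].round(4),fun(p).round(1)[12:])
E
```

```text
(1, 1, 1) [ 0.5006  0.2922 -0.3045] [0.4692 0.192 ] [0.5141 0.3351] [-0.2 -0.6  0.3 -0.6 -0.3 -0.5  0.2  0.1 -0.4  0.3  0.1 -0.2  0.  -0.1
  0.4  0.4]
(1, 0, 1) [ 0.5007  0.292  -0.3007] [0.4696 0.1917] [0.5141 0.335 ] [-0.3 -0.7  0.3 -0.6 -0.4 -0.5  0.4  0.  -0.5  0.3  0.2 -0.2 -0.1 -0.2
  0.5  0.2]
(0, 1, 1) [ 0.5008  0.2924 -0.3108] [0.4687 0.1924] [0.5146 0.3352] [-0.1 -0.6  0.4 -0.7 -0.2 -0.4 -0.1  0.2 -0.2  0.4  0.2 -0.3  0.2 -0.
  0.3  0.6]
(1, 1, 0) [ 0.5004  0.2928 -0.2985] [0.4695 0.1924] [0.5136 0.3358] [-0.1 -0.5 -0.1 -0.7 -0.1 -0.3  0.1 -0.1 -0.2  0.5 -0.2 -0.   0.2  0.1
  0.2  0.3]
(1, 0, 0) [ 0.5005  0.2925 -0.2965] [0.4699 0.1921] [0.5137 0.3356] [-0.2 -0.5 -0.  -0.7 -0.2 -0.4  0.3 -0.1 -0.3  0.4 -0.1 -0.   0.1 -0.
  0.3  0.1]
(0, 1, 0) [ 0.5003  0.293  -0.3004] [0.4692 0.1927] [0.5136 0.336 ] [-0.  -0.4 -0.2 -0.7 -0.1 -0.2 -0.1 -0.  -0.1  0.6 -0.3  0.   0.3  0.2
  0.1  0.4]
```

```bash
cat >> h.py <<'E'
YAW=-.301; KEY=np.array([.4693,.1923]); DIAL=np.array([.5138,.3356])
def go(xy,z,a=0.0):
    """shift+rotvec in tool frame to reach TCP xy,z, jaw across bar, turned a clockwise"""
    from station import manip
    st=manip.get_state(); R0=R.from_quat(st["eef_rot"])
    yy=YAW+np.pi/2-a; y=np.array([np.cos(yy),np.sin(yy),0]); zz=np.array([0,0,-1.]); x=np.cross(y,zz)
    R1=R.from_matrix(np.c_[x,y,zz])
    d=R0.inv().apply(np.array([*xy,z])-st["position"]); w=(R0.inv()*R1).as_rotvec()
    print("t",round(st["t"],2),"pos",st["position"].round(4),"F",st["contact_force"].round(2),"T",st["ft_torque"].round(3),"w",round(st["width"],4),"q",st["q"].round(3))
    print("shift",d.round(4),"rot",w.round(4))
E
python3 -c "
from h import *
go(KEY,.22); go(DIAL,.22)"
```

```text
t 1.4 pos [0.1917 0.5949 0.2563] F [-0.98  1.11  0.44] T [-0.043  0.028  0.031] w 0.0852 q [ 1.24   0.423  1.63   0.     1.089 -0.019]
shift [-0.3877 -0.298   0.0363] rot [ 0.     -0.     -0.0108]
t 1.4 pos [0.1917 0.5949 0.2563] F [-0.98  1.11  0.44] T [-0.043  0.028  0.031] w 0.0852 q [ 1.24   0.423  1.63   0.     1.089 -0.019]
shift [-0.3861 -0.148   0.0363] rot [ 0.     -0.     -0.0108]
```

Request:
play_rows:
  steps:
    - [-0.04,-0.03,0.004,0,0,-0.002]
    - [-0.09,-0.07,0.009,0,0,-0.004]
    - [-0.138,-0.106,0.014,0,0,-0.006]
    - [-0.186,-0.143,0.019,0,0,-0.008]
    - [-0.234,-0.18,0.023,0,0,-0.011]
    - [-0.282,-0.217,0.028,0,0,-0.011]
    - [-0.33,-0.254,0.032,0,0,-0.011]
    - [-0.368,-0.283,0.036,0,0,-0.011]
  jaw: 0
  grip_force: 40

```text
t: 2.4
position: [0.4563, 0.2107, 0.2205]
eef_rot: [0.15, 0.989, 0.0, 0.0]
contact_force: [0.1, 0.6, -0.4]
width: 0.0855
```

Request:
play_rows:
  steps:
    - [-0.015,-0.012,0,0,0,0]
    - [-0.02,-0.015,0,0,0,0]
    - [-0.02,-0.015,0,0,0,0]

```text
t: 2.78
position: [0.4696, 0.193, 0.2204]
eef_rot: [0.15, 0.989, 0.0, -0.0]
contact_force: [-0.2, 0.9, 0.2]
width: 0.0852
```

```bash
python3 -c "
from h import *
go(KEY,.113)"
```

```text
t 2.77 pos [0.4696 0.193  0.2204] F [-0.17  0.95  0.2 ] T [ 0.018  0.05  -0.004] w 0.0852 q [ 0.366  0.301  1.916  0.     0.925 -0.904]
shift [ 0.     -0.0008  0.1074] rot [ 0.0003 -0.0001  0.0005]
```

Request:
play_rows:
  steps:
    - [0,-0.001,0.03,0,0,0]
    - [0,-0.001,0.06,0,0,0]
    - [0,-0.001,0.09,0,0,0]
    - [0,-0.001,0.107,0,0,0]
    - [0,-0.001,0.107,0,0,0]

```text
t: 3.4
position: [0.4685, 0.1919, 0.1125]
eef_rot: [0.149, 0.989, -0.001, -0.001]
contact_force: [-0.8, 0.6, -1.1]
width: 0.0857
```

```bash
python3 -c "
from h import *
from station import eyes
import cv2
go(KEY,.113)
m=[cv2.resize(eyes.camera(n)['frame'][y:y+100,x:x+100,::-1],(400,400),interpolation=2) for n,x,y in(('scene',280,170),('top',290,190))]
cv2.imwrite('pics/k1.png',cv2.hconcat(m))"
```

```text
t 3.4 pos [0.4685 0.1919 0.1125] F [-0.78  0.57 -1.12] T [-0.022  0.027 -0.002] w 0.0857 q [ 0.365  0.478  1.976  0.     0.69  -0.906]
shift [-0.0006  0.0006 -0.0005] rot [-0.0014 -0.0018  0.0015]
```

View pics/k1.png

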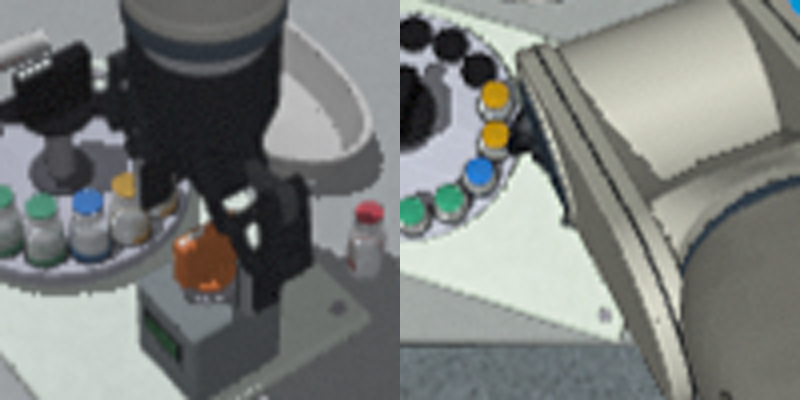

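Request:
play_rows:
  steps:
    - [0,0,0,0,0,0]
    - [0,0,0,0,0,0]
    - [0,0,0,0,0,0]
    - [0,0,0,0,0,0]
    - [0,0,0,0,0,0]
    - [0,0,0,0,0,0]
  jaw: 1

```text
t: 4.25
position: [0.4695, 0.191, 0.1136]
eef_rot: [0.15, 0.989, -0.0, -0.0]
contact_force: [-1.5, -3.5, 5.1]
width: 0.0117
```

```bash
python3 -c "
from h import *
go(KEY,.113)"
```

```text
t 4.25 pos [0.4695 0.191  0.1136] F [-1.53 -3.48  5.07] T [-0.518  0.151  0.062] w 0.0117 q [ 3.630e-01  4.760e-01  1.976e+00 -1.000e-03  6.900e-01 -9.060e-01]
shift [0.0005 0.0011 0.0006] rot [-0.0005  0.0001  0.0003]
```

Request:
play_rows:
  steps:
    - [0,0,0,0,0,0.1]
    - [0,0,0,0,0,0.2]
    - [0,0,0,0,0,0.3]
    - [0,0,0,0,0,0.4]
    - [0,0,0,0,0,0.5]
    - [0,0,0,0,0,0.6]
    - [0,0,0,0,0,0.7]
    - [0,0,0,0,0,0.8]

```text
t: 5.25
position: [0.4697, 0.1913, 0.1136]
eef_rot: [0.524, 0.852, 0.0, 0.0]
contact_force: [0.5, -2.2, 4.4]
width: 0.012
```

```bash
python3 -c "
from h import *
go(KEY,.113,1.05)"
```

```text
t 5.25 pos [0.4697 0.1913 0.1136] F [ 0.51 -2.18  4.43] T [-0.308  0.028  0.101] w 0.012 q [ 3.630e-01  4.760e-01  1.976e+00 -1.000e-03  6.900e-01 -1.030e-01]
shift [0.0011 0.0001 0.0006] rot [0.0004 0.0003 0.2472]
```

Request:
play_rows:
  steps:
    - [0,0,0,0,0,0.06]
    - [0,0,0,0,0,0.12]
    - [0,0,0,0,0,0.18]
    - [0,0,0,0,0,0.22]
    - [0,0,0,0,0,0.22]

```text
t: 5.88
position: [0.4698, 0.1913, 0.1136]
eef_rot: [0.613, 0.79, 0.0, 0.0]
contact_force: [0.6, -3.1, 5.5]
width: 0.0114
```

```bash
python3 -c "
from h import *
go(KEY,.113,1.05)"
```

```text
t 5.88 pos [0.4698 0.1913 0.1136] F [ 0.56 -3.06  5.54] T [-0.436 -0.092  0.134] w 0.0114 q [ 3.630e-01  4.760e-01  1.976e+00 -1.000e-03  6.900e-01  1.130e-01]
shift [ 0.0011 -0.0002  0.0006] rot [0.0006 0.0003 0.0309]
```

Request:
play_rows:
  steps:
    - [0,0,0,0,0,0.02]
    - [0,0,0,0,0,0.04]
    - [0,0,0,0,0,0.04]

```text
t: 6.25
position: [0.4698, 0.1913, 0.1136]
eef_rot: [0.629, 0.778, 0.0, 0.0]
contact_force: [-0.7, -2.4, 5.2]
width: 0.0114
```

```bash
python3 -c "
from h import *
go(KEY,.113,1.05)"
```

```text
t 6.25 pos [0.4698 0.1913 0.1136] F [-0.71 -2.4   5.19] T [-0.542 -0.054  0.228] w 0.0114 q [ 3.630e-01  4.760e-01  1.975e+00 -1.000e-03  6.900e-01  1.530e-01]
shift [ 0.0011 -0.0003  0.0006] rot [ 0.0006  0.0004 -0.0083]
```

Request:
play_rows:
  steps:
    - [0,0,0,0,0,0.02]
    - [0,0,0,0,0,0.03]
    - [0,0,0,0,0,0.03]

```text
t: 6.62
position: [0.4698, 0.1913, 0.1136]
eef_rot: [0.64, 0.769, 0.0, 0.0]
contact_force: [-0.2, -2.7, 6.1]
width: 0.0112
```

```bash
python3 -c "
from h import *
go(KEY,.113,1.05)"
```

```text
t 6.62 pos [0.4698 0.1913 0.1136] F [-0.23 -2.68  6.12] T [-0.49  -0.027  0.794] w 0.0112 q [ 3.640e-01  4.760e-01  1.975e+00 -1.000e-03  6.900e-01  1.820e-01]
shift [ 0.0011 -0.0003  0.0006] rot [ 0.0007  0.0007 -0.0368]
```

Request:
play_rows:
  steps:
    - [0,0,0,0,0,0]
    - [0,0,0,0,0,0]
    - [0,0,0,0,0,0]
    - [0,0,0,0,0,0]
    - [0,0,0,0,0,0]
    - [0,0,0,0,0,0]
    - [0,0,0,0,0,0]
  jaw: 0

```text
t: 7.5
position: [0.4695, 0.1914, 0.1133]
eef_rot: [0.641, 0.768, -0.0, -0.0]
contact_force: [0.2, 0.6, -0.2]
width: 0.0851
```

Request:
play_rows:
  steps:
    - [0,0,-0.03,0,0,0]
    - [0,0,-0.06,0,0,0]
    - [0,0,-0.09,0,0,0]
    - [0,0,-0.11,0,0,0]
    - [0,0,-0.11,0,0,0]

```text
t: 8.12
position: [0.4704, 0.1917, 0.2247]
eef_rot: [0.641, 0.768, 0.001, 0.001]
contact_force: [0.0, 0.3, -0.2]
width: 0.0855
```

```bash
python3 -c "
from h import *
from station import eyes
import cv2
go(DIAL,.22)
m=[cv2.resize(eyes.camera(n)['frame'][y:y+100,x:x+100,::-1],(400,400),interpolation=2) for n,x,y in(('scene',270,170),('top',290,190))]
cv2.imwrite('pics/k2.png',cv2.hconcat(m))"
```

```text
t 8.12 pos [0.4704 0.1917 0.2247] F [ 0.05  0.29 -0.25] T [-0.042 -0.032  0.029] w 0.0855 q [0.364 0.294 1.914 0.    0.93  0.184]
shift [0.1338 0.0685 0.005 ] rot [ 0.0034  0.0013 -1.0898]
```

View pics/k2.png

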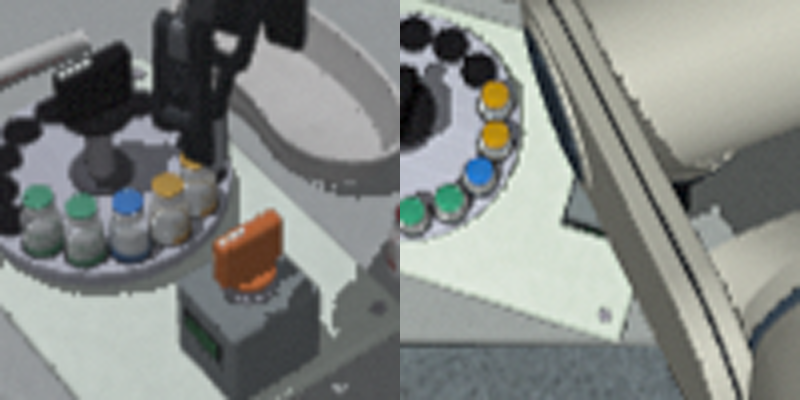

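Request:
play_rows:
  steps:
    - [0.017,0.009,0,0,0,-0.136]
    - [0.034,0.017,0,0,0,-0.272]
    - [0.05,0.026,0,0,0,-0.41]
    - [0.067,0.034,0.003,0,0,-0.545]
    - [0.084,0.043,0.005,0,0,-0.681]
    - [0.1,0.051,0.005,0,0,-0.817]
    - [0.117,0.06,0.005,0,0,-0.953]
    - [0.134,0.0685,0.005,0,0,-1.089]

```text
t: 9.22
position: [0.5124, 0.3357, 0.2164]
eef_rot: [0.148, 0.989, -0.001, -0.001]
contact_force: [-0.7, -0.2, -0.1]
width: 0.0855
```

Request:
play_rows:
  steps:
    - [0,0,0,0,0,0]
    - [0,0,0,0,0,0]

```text
t: 9.48
position: [0.5122, 0.3347, 0.2172]
eef_rot: [0.152, 0.988, -0.001, -0.001]
contact_force: [-0.3, -0.1, -0.1]
width: 0.0853
```

```bash
python3 -c "
from h import *
go(DIAL,.124)"
```

```text
t 9.47 pos [0.5122 0.3347 0.2172] F [-0.28 -0.14 -0.07] T [-0.003 -0.055 -0.014] w 0.0853 q [ 0.559  0.451  1.688 -0.     1.005 -0.707]
shift [-0.0014  0.0015  0.0932] rot [-0.0019 -0.0014 -0.0033]
```

Request:
play_rows:
  steps:
    - [-0.001,0.001,0.03,-0.002,-0.001,-0.003]
    - [-0.001,0.001,0.06,-0.002,-0.001,-0.003]
    - [-0.001,0.001,0.08,-0.002,-0.001,-0.003]
    - [-0.001,0.001,0.093,-0.002,-0.001,-0.003]
    - [-0.001,0.001,0.093,-0.002,-0.001,-0.003]
    - [-0.001,0.001,0.093,-0.002,-0.001,-0.003]

```text
t: 10.22
position: [0.5147, 0.3364, 0.1261]
eef_rot: [0.149, 0.989, 0.001, 0.001]
contact_force: [0.1, -0.2, -0.3]
width: 0.0852
```

```bash
python3 -c "
from h import *
go(DIAL,.124)"
```

```text
t 10.22 pos [0.5147 0.3364 0.1261] F [ 0.07 -0.16 -0.29] T [ 0.009  0.032 -0.004] w 0.0852 q [ 5.590e-01  5.750e-01  1.731e+00  1.000e-03  8.320e-01 -7.130e-01]
shift [ 0.0006 -0.0011  0.0021] rot [0.003  0.0019 0.002 ]
```

Request:
play_rows:
  steps:
    - [0,-0.001,0.001,0.002,0.001,0.002]
    - [0,-0.001,0.001,0.002,0.001,0.002]
    - [0,-0.001,0.001,0.002,0.001,0.002]

```text
t: 10.6
position: [0.514, 0.3353, 0.1246]
eef_rot: [0.15, 0.989, 0.0, 0.0]
contact_force: [0.8, 0.4, -1.1]
width: 0.0855
```

```bash
python3 -c "
from h import *
go(DIAL,.124)"
```

```text
t 10.6 pos [0.514  0.3353 0.1246] F [ 0.76  0.39 -1.05] T [-0.028 -0.029 -0.01 ] w 0.0855 q [ 0.559  0.577  1.733  0.     0.832 -0.711]
shift [0.0003 0.0003 0.0006] rot [0.0004 0.0003 0.0002]
```

Request:
play_rows:
  steps:
    - [0,0,0,0,0,0]
    - [0,0,0,0,0,0]
    - [0,0,0,0,0,0]
    - [0,0,0,0,0,0]
    - [0,0,0,0,0,0]
    - [0,0,0,0,0,0]
    - [0,0,0,0,0,0]
  jaw: 1
  grip_force: 60

```text
t: 11.48
position: [0.5136, 0.3344, 0.1245]
eef_rot: [0.15, 0.989, -0.001, -0.0]
contact_force: [-1.3, -5.6, 4.7]
width: 0.013
```

```bash
python3 -c "
from h import *
go(DIAL,.124)"
```

```text
t 11.47 pos [0.5136 0.3344 0.1245] F [-1.25 -5.63  4.68] T [-0.676  0.15   0.017] w 0.013 q [ 5.580e-01  5.770e-01  1.733e+00 -1.000e-03  8.330e-01 -7.110e-01]
shift [0.0001 0.0012 0.0005] rot [-0.0015 -0.0004  0.0003]
```

Request:
play_rows:
  steps:
    - [0,0,0,0,0,0.06]
    - [0,0,0,0,0,0.12]
    - [0,0,0,0,0,0.18]
    - [0,0,0,0,0,0.24]
    - [0,0,0,0,0,0.3]
    - [0,0,0,0,0,0.36]
    - [0,0,0,0,0,0.42]
    - [0,0,0,0,0,0.42]

```text
t: 12.48
position: [0.5137, 0.3346, 0.1245]
eef_rot: [0.352, 0.936, -0.001, -0.0]
contact_force: [-1.2, -4.3, 4.1]
width: 0.013
```

```bash
python3 -c "
from h import *
go(DIAL,.124,1.257)
from station import eyes
import cv2
m=[cv2.resize(eyes.camera(n)['frame'][y:y+100,x:x+100,::-1],(400,400),interpolation=2) for n,x,y in(('scene',240,160),('top',240,180))]
cv2.imwrite('pics/d1.png',cv2.hconcat(m))"
```

```text
t 12.47 pos [0.5137 0.3346 0.1245] F [-1.15 -4.32  4.11] T [-0.736  0.193 -0.07 ] w 0.013 q [ 5.580e-01  5.770e-01  1.733e+00 -1.000e-03  8.330e-01 -2.920e-01]
shift [0.0006 0.0008 0.0004] rot [-9.000e-04  7.000e-04  8.378e-01]
```

View pics/d1.png

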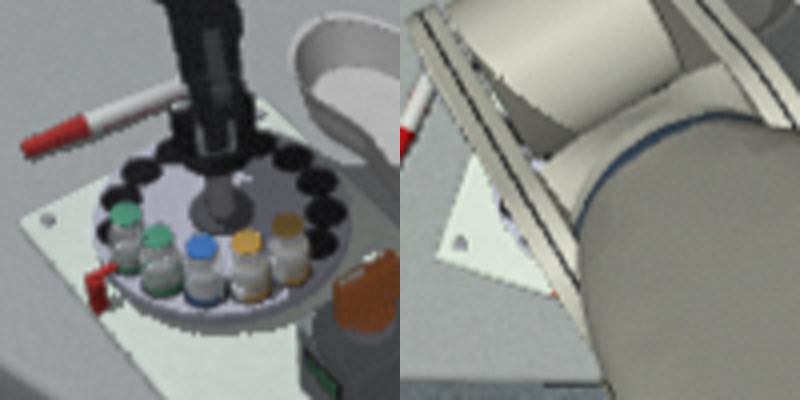

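Request:
play_rows:
  steps:
    - [0,0,0,0,0,0.06]
    - [0,0,0,0,0,0.12]
    - [0,0,0,0,0,0.18]
    - [0,0,0,0,0,0.24]
    - [0,0,0,0,0,0.3]
    - [0,0,0,0,0,0.36]
    - [0,0,0,0,0,0.419]
    - [0,0,0,0,0,0.419]

```text
t: 13.58
position: [0.5139, 0.3348, 0.1245]
eef_rot: [0.539, 0.842, -0.0, 0.0]
contact_force: [-1.3, -5.0, 4.3]
width: 0.0128
```

```bash
python3 -c "
from h import *
go(DIAL,.124,1.257)"
```

```text
t 13.57 pos [0.5139 0.3348 0.1245] F [-1.27 -5.    4.34] T [-0.775  0.102 -0.042] w 0.0128 q [ 5.580e-01  5.770e-01  1.733e+00 -1.000e-03  8.320e-01  1.260e-01]
shift [0.0008 0.0003 0.0005] rot [-3.000e-04  6.000e-04  4.197e-01]
```

Request:
play_rows:
  steps:
    - [0,0,0,0,0,0.06]
    - [0,0,0,0,0,0.12]
    - [0,0,0,0,0,0.18]
    - [0,0,0,0,0,0.24]
    - [0,0,0,0,0,0.3]
    - [0,0,0,0,0,0.36]
    - [0,0,0,0,0,0.4]
    - [0,0,0,0,0,0.419]

```text
t: 14.58
position: [0.5141, 0.3348, 0.1245]
eef_rot: [0.702, 0.712, -0.0, 0.0]
contact_force: [1.3, -5.5, 3.8]
width: 0.0132
```

Request:
play_rows:
  steps:
    - [0,0,0,0,0,0]
    - [0,0,0,0,0,0]

```text
t: 14.82
position: [0.5141, 0.3348, 0.1245]
eef_rot: [0.702, 0.712, -0.0, 0.0]
contact_force: [0.8, -5.5, 3.0]
width: 0.0131
```

```bash
python3 -c "
from h import *
go(DIAL,.124,1.257)
from station import eyes
import cv2
m=[cv2.resize(eyes.camera(n)['frame'][y:y+100,x:x+100,::-1],(400,400),interpolation=2) for n,x,y in(('scene',240,160),('scene',300,210))]
cv2.imwrite('pics/d3.png',cv2.hconcat(m))"
```

```text
t 14.82 pos [0.5141 0.3348 0.1245] F [ 0.75 -5.54  3.03] T [-0.707 -0.079 -0.017] w 0.0131 q [ 5.580e-01  5.770e-01  1.733e+00 -1.000e-03  8.320e-01  5.440e-01]
shift [ 0.0008 -0.0003  0.0005] rot [0.0004 0.0005 0.0015]
```

View pics/d3.png

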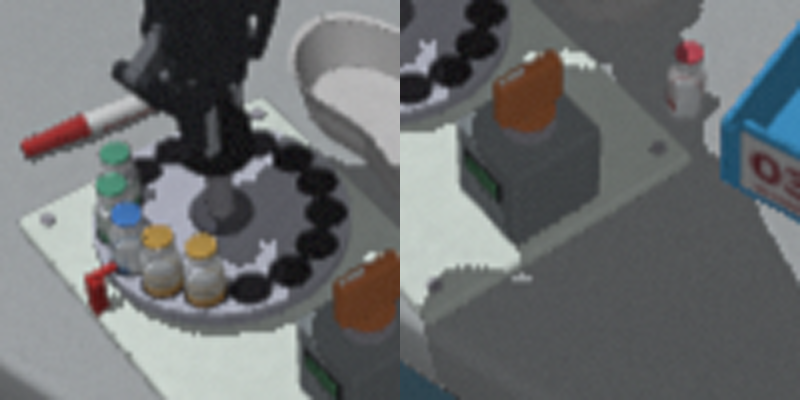

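```bash
python3 -c "
from station import manip
print(manip.sign_off())"
```

```text
the job is handed in; nothing more can be done
None
```

The counter key was reset first. The dial was then turned clockwise three clicks, so the blue-capped vial now stands at the red pointer. The gripper is still holding the dial there.

- **Key:** I twisted it clockwise until the wrist torque rose from about 0.13 to 0.79 Nm, at 1.09 rad tool angle, which I took as the stop. I then opened the jaws. The picture afterwards showed the key back at rest.
- **Dial:** I turned it in three 24° steps with a 60 N grip. The tool reads within 0.002 rad of the third stop by my camera-measured stand yaw. The residual torque about the dial axis is about 0.02 Nm, so the dial is sitting in the click. The jaws read 13 mm on the 14 mm bar.
- **Last picture:** The blue vial is where the first green vial was after click one. The pen, dish and red-capped vial look unmoved. The bottle was not in that view, but the arm never went near it.
- **Forces and time:** The wrist force readings I took stayed below 10 N. I handed in at about 15 s.

I could not read the counter's display in the pictures, so I judged the zeroing only from the key's stop torque and its return. No check failed or disagreed.

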